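Chase a plaster-clogged anchor thread in a sample slab

ROBOT

A 6-joint arm with a two-finger parallel gripper is mounted at the origin on the work surface. World frame = base frame: x ahead of the robot, y to its left, z up, the work surface at z = 0. Lengths are in m, angles in rad, forces in N, time in s.
With the tool pointing down it reaches from about 0.35 to 0.775 m from the base axis. Payload 5.5 kg.
Tool frame: the origin (TCP) lies between the finger pads, 19 mm behind the fingertips; this is the grasp point; z points along the fingers, y is the line along which they close (so a half turn about z gives the same grasp; the last joint's range is limited). The gripper opens to 85 mm and grips with 20 to 120 N. Pads are 22 mm wide; open, the fingers measure 114 mm over their backs; the gripper's body (76 mm by 85 mm) begins 54 mm behind the grasp point. The pads swing forward as they close: fully open they stand 13 mm farther back than shut.
Start: joints at [-1.262, 0.313, 0.046, 1.304, 0, 1.431], TCP at [0.249, -0.518, 0.25] pointing down, gripper open.
Joint ranges: [-2.76, 2.76], [-0.86, 1.69], [-1.03, 1.26], [-2.2, 2.34], [-1.47, 1.5], [-3.14, 3.14]. Speed limits (rad/s): [2.57, 2.57, 3.14, 3.14, 3.14, 3.14].

INTERFACE

Orientations are given as a unit quaternion [w, x, y, z].
In Python, from workcell import env gives the robot as it stands.
- The arm moves only by the shell command python3 nudge.py [OPENING] [FORCE], which reads ROWS from standard input. ROWS is a JSON object whose key "steps" holds a list of rows, 1 to 8 of them, each of 6 numbers: dx, dy, dz in units of 100 mm, then a rotation vector rx, ry, rz in units of 0.25 rad; each row is the pose to reach, as a shift and turn from the pose commanded when the command began, along the tool's axes at that moment; what a row does not reach only later rows make up. A row lasts 1/8 s, in which the tool goes at most 0.0625 m and 0.188 rad, less where a joint would pass 70% of its speed; a pose out of reach is approached as far as the arm can. OPENING is the finger opening in m, set as the command begins (- or left out keeps the last). The fingers move at their own pace and stop on an object; FORCE is the grip in N (left out, the last holds). Time passes only in rows, so rows that do not move let the fingers close. It prints the time, the measured TCP pose, the force, the opening and the grip force at its end. Input that does not fit is refused with a message, and nothing moves.
- env.get_state(): the state, without advancing time (a new reading comes with each control period).
- env.read_camera(name): name is "scene" or "top"; returns a dict with "image" (420x560x3 uint8, red, green, blue), "K" (3x3 intrinsics, pixels), "D" ([k1, k2, p1, p2, k3] as OpenCV has them; the pictures are not rectified), "R" (3x3) and "t" (3): a world point X has camera coordinates R X + t. Camera axes: x right, y down, z forward; pixel columns grow to the right and rows downward; lengths in m; the calibration is good to about 2 mm. A picture is of the moment at which its call begins. There is no depth.
- env.hand_in(): hands the job in; it is judged then, once.
The state is a dict: "clock": time; "joint_pos": joint angles; "qvel": joint speeds; "tau": joint torques, N m; "tcp_pos": TCP position; "orientation": TCP orientation; "wrist_force": force on the tool from outside, world axes, zero at the start; "ft_torque": the same for the moment, N m; "finger_gap": finger opening in m; "grip_force": force on a finger pad.
Only numpy, scipy, OpenCV 4.12 (cv2) and the standard library are available. Lean on these libraries where they do the work, as an engineer would, in place of code of your own. Each camera call takes 0.05 s, during which the arm holds its last target. There are 200 camera calls.

TASK

Clean out the plaster-clogged thread with the tap that is already started in the boss on the slab: turn its wrench about half a turn forward (clockwise from above), then a quarter turn back to break up the plaster, and go on like that, never clearing more than about a quarter turn of new thread between two backward turns, until the tap's collar has come down hard on the boss and it turns no further. Then let go of the wrench and leave the cup, stone, nut and wooden offcut around it where they are.

Things in the scene. Friction and masses are not known exactly. Their poses are not given: they have to be found in the camera images.
- slab: Fixed pale aerated block, 250 x 300 x 45 mm, between two 24 mm high battens, with two steel anchor plates (76 mm square, top at 51 mm), each with a boss 36 mm across, top at 71 mm. The tap stands in one; the other, at x 55 y 130 mm, is empty and stays so. Origin: on the table, on the tap's axis; block spans x -95 to 155, y -95 to 205 mm; z up.
- boss_top (a point): Centre of the top face of the boss that holds the tap, 71 mm above the table, on the tap's axis. Fixed with the slab.
- hub (a point): Centre of the tap wrench's steel hub, on the tap's axis, 115 mm above the table at the start. Hub: 36 mm long (along the bar), 22 mm wide, 18 mm tall, flat sides. Grip it from above across the 22 mm, TCP at hub height, 50 N or more so as not to slip. Below it a 13 mm stem, 23 mm long, then the collar. Nothing else within 75 mm at that height. Site x: along the bar to bar_end.
- bar_end (a point): Point on one arm of the wrench bar, 60 mm from the hub's centre. The bar is straight, 9 mm thick; it reaches 56 mm from the axis on the plain side and 66 mm on this side, which ends in a dark sleeve 13 mm thick. The line hub to bar_end gives the wrench's angle.
- cut (a joint): How far the thread has been cleared, rad, growing clockwise from above; starts at -0.15 to 0.1, ends at a hard stop at 4.71 (three quarters of a turn), collar down. It moves only while the tap bites, at about 0.25 N m. Turning the wrench back by more than the slack turns this back too, against the same resistance.
- slack (a joint): Free play of the wrench, rad: 0 (backed off) to 1.57 (biting), 0 to 0.2 at the start; turns easily (0.04 N m). Clockwise angle of the wrench = cut + slack: half a turn forward from 0 is a quarter turn free, then a quarter of clearing. The plaster is broken up once slack is back below 0.6 for 0.2 s. The wrench stays where it is left.
- cup: White plastic cup, 72 mm across the rim, 95 mm tall, standing on the table near the slab; origin at the centre of its underside. Leave alone.
- stone: Rough tan stone sample, 110 mm across, 42 mm tall, on the table near the slab; origin at the centre of its underside. Leave alone.
- spare_nut: Plain steel round nut, 34 mm diameter, 14 mm tall, lying on top of the slab 75 mm or more from the tap; origin at the centre of its underside. Leave alone.
- offcut: Wooden offcut, 120 x 45 x 30 mm, on the table near the slab; origin at the centre of its underside. Leave alone.
- collar (a point): Centre of the underside of the tap's collar (steel disc, 30 mm across, 5 mm thick, on the stem under the hub), on the tap's axis, 37.5 mm below the hub's centre. It starts about 6.5 mm above the boss and goes down 6 mm per full clockwise turn of the wrench; it is down on the boss, within 1 mm, when the tap stops.

How it is judged:
On the way, in this order (a step that is already met when the one before it is completed fails the run):
1. about a quarter turn of thread cleared (cut 0.75 to 2.45), then the wrench turned back (slack below 0.6) (value of joint cut between 0.75 and 2.45 rad and value of joint slack below 0.6 rad), for 0.2 s.
2. about another quarter turn cleared (cut 2.5 to 4.1), then the wrench turned back again (slack below 0.6) (value of joint cut between 2.5 and 4.1 rad and value of joint slack below 0.6 rad), for 0.2 s.
3. the thread cleared to full depth: collar down on the boss, at the stop (cut above 4.58) (value of joint cut above 4.58 rad), for 0.2 s.
At the end, for the whole second after the job is handed in: The thread is cleared to full depth (cut above 4.55 rad of 4.71; the wrench itself may have been eased back within its slack), the wrench is released and at rest (value of joint cut above 4.55 rad and velocity of joint slack between -0.1 and 0.1 rad/s); the robot touches nothing.
It fails at once if the cup, the stone, the nut or the offcut pushed more than 30 mm from its place (distance of any of cup, stone, spare_nut, offcut from where it was at the start of the episode above 0.03 m).
It also fails if it takes over 72 s, if anything falls off the work surface, if the arm or the gripper's body presses on something with over 40 N, if the wrist force passes 120 N, or if a joint passes its speed limit or range.

## Working session

There is one attempt and no reset: what is moved stays moved. The work goes in short steps, Python scripts to look and compute and a shell command to move; the robot and the scene stay as the last step left them, time stands still between calls to the robot, and variables do not carry over. Pictures are saved under pics/ and viewed, at most 10 in all, crops included, and the job is handed in when it is done.

```bash
ls; mkdir -p pics; python3 - <<'E'
from workcell import env
import cv2
for n in("scene","top"):
    c=env.read_camera(n); cv2.imwrite(f"pics/{n}0.png",c["image"][:,:,::-1]); print(n,c["K"],c["D"],c["R"],c["t"])
s=env.get_state(); print(s)
E
```

```text
nudge.py
pics
workcell.py
scene [[436.58078377   0.         284.51050824]
 [  0.         436.58078377 203.37000727]
 [  0.           0.           1.        ]] [-0.07491865  0.          0.          0.          0.        ] [[ 0.03534732  0.99921451 -0.01791451]
 [ 0.62927252 -0.0361793  -0.77634216]
 [-0.77638049  0.01616851 -0.63005707]] [-0.09013614 -0.29576925  1.39972581]
top [[412.21408365   0.         273.12158127]
 [  0.         412.21408365 206.00954592]
 [  0.           0.           1.        ]] [-0.08297473  0.          0.          0.          0.        ] [[-1.86739294e-03 -9.99998110e-01  5.41154811e-04]
 [-9.82883102e-01  1.73573956e-03 -1.84222134e-01]
 [ 1.84220846e-01 -8.75907032e-04 -9.82884486e-01]] [0.07547525 0.64367981 0.764012  ]
{'clock': 0.1, 'joint_pos': array([-1.26160186e+00,  3.13939747e-01,  4.51158011e-02,  1.30361242e+00,
       -1.72331781e-05,  1.43114177e+00]), 'qvel': array([ 0.00110243, -0.00246863,  0.00279165,  0.00044156,  0.00023264,
       -0.00066869]), 'tau': array([ 3.21976819e-03, -4.81725883e+01,  2.99243778e+01,  1.26943504e-02,
       -8.41667497e-05,  3.59294802e-06]), 'tcp_pos': array([ 0.24933886, -0.51766107,  0.2491993 ]), 'orientation': array([-8.16344635e-04,  9.74922011e-01,  2.22545274e-01, -7.80153737e-05]), 'wrist_force': array([ 1.40101051, -0.31662097,  0.87465776]), 'ft_torque': array([ 0.00450558, -0.03583548,  0.0344966 ]), 'grip_force': 0.0, 'finger_gap': 0.08567034736222845}
```

View pics/scene0.png

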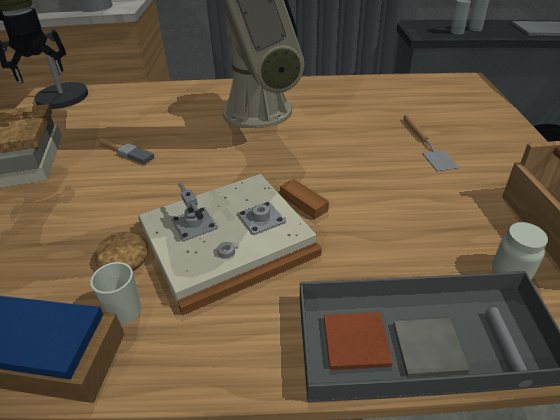

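View pics/top0.png

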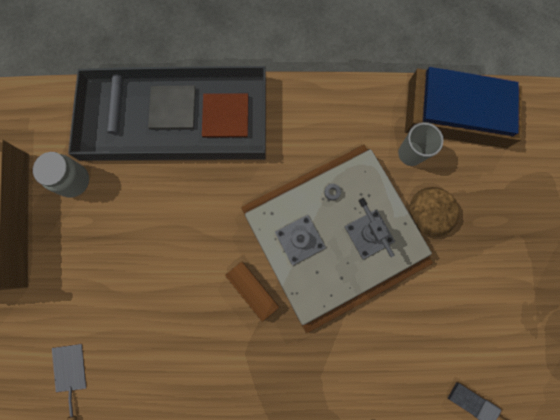

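The top view shows the wrench hub near (377,231), with the dark sleeve at (363,203). The empty boss is at (301,239), the nut at (334,192), the cup at (424,142), the stone at (435,210) and the offcut at (252,290). I'll zoom in on the wrench in both views.

```bash
python3 - <<'E'
import cv2,numpy as np
a=cv2.imread("pics/top0.png")[185:275,335:435]; b=cv2.imread("pics/scene0.png")[170:250,150:250]
a=cv2.resize(a,(400,360),interpolation=cv2.INTER_CUBIC);b=cv2.resize(b,(400,320),interpolation=cv2.INTER_CUBIC)
b=cv2.copyMakeBorder(b,0,40,0,0,0)
cv2.imwrite("pics/crop.png",np.clip(np.hstack([a,b])*1.3,0,255).astype('uint8'))
E
```

```text
(no output)
```

View pics/crop.png

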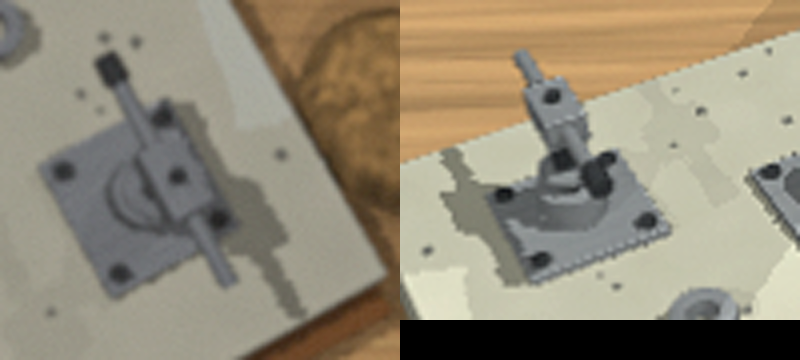

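The crop shows the hub's top spot at top-image pixel (379.3,228.8) and scene-image pixel (188,194). In the top image, the sleeve is at (363,202.4) and the plain end at (392.3,255.5).

```bash
cat > h.py <<'E'
from workcell import env
import cv2,numpy as np
from scipy.spatial.transform import Rotation as Ro
def ray(c,p,z):
    u=cv2.undistortPoints(np.array([[p]],float),c["K"],c["D"])[0,0]
    d=c["R"].T@np.array([*u,1]); o=-c["R"].T@c["t"]
    return o+d*(z-o[2])/d[2]
def tool(dxyz_world):
    s=env.get_state();q=s["orientation"];R=Ro.from_quat(q[[1,2,3,0]]).as_matrix()
    return R.T@np.asarray(dxyz_world),R
E
python3 - <<'E'
from h import *
t=env.read_camera("top");c=env.read_camera("scene")
print("hub",ray(t,(379.3,228.8),.124),ray(c,(188,194),.124))
a=ray(t,(363,202.4),.115);b=ray(t,(392.3,255.5),.115);print(a,b,np.linalg.norm(a-b),np.degrees(np.arctan2(*(a-b)[[1,0]])))
print("empty",ray(t,(301,239),.071),ray(c,(262,210),.071))
im=t["image"].astype(int);
# slab outline angle: pale mask
m=((im.min(2)>110)&(im.max(2)-im.min(2)<40)).astype('uint8');m[:140]=0;m[330:]=0;m[:,:235]=0;m[:,440:]=0
cn=max(cv2.findContours(m,0,2)[0],key=cv2.contourArea);r=cv2.minAreaRect(cn);P=cv2.boxPoints(r)
print(r,[ray(t,p,.045).round(3) for p in P])
s=env.get_state();R=tool([0,0,0])[1];print(s["tcp_pos"],R.round(3))
E
```

```text
hub [ 0.58895902 -0.12006668  0.124     ] [ 0.58649609 -0.1202464   0.124     ]
[ 0.64004716 -0.09399376  0.115     ] [ 0.54061699 -0.14432238  0.115     ] 0.11144203810477073 26.847190829347163
empty [0.5763854 0.0202567 0.071    ] [0.58083712 0.02425257 0.071     ]
((325.8348693847656, 215.2028350830078), (80.42247009277344, 144.23594665527344), 60.945396423339844) [array([0.628, 0.135, 0.045]), array([ 0.777, -0.129,  0.045]), array([ 0.627, -0.202,  0.045]), array([0.487, 0.056, 0.045])]
[ 0.24939654 -0.51780977  0.24944858] [[ 0.901  0.434 -0.   ]
 [ 0.434 -0.901  0.001]
 [ 0.    -0.001 -1.   ]]
```

The manual's scale: shifts go in units of 100 mm and turns go in units of 0.25 rad. Converting my numbers, 0.05 m is 0.5, 0.02 m is 0.2, -1.44 rad is -5.76.

```bash
echo '{"steps":[[0.5, -0.22, 0.03, 0, 0, -0.72], [1.05, -0.46, 0.06, 0, 0, -1.44], [1.6, -0.71, 0.1, 0, 0, -2.16], [2.15, -0.95, 0.15, 0, 0, -2.88], [2.7, -1.19, 0.2, 0, 0, -3.6], [3.25, -1.44, 0.25, 0, 0, -4.32], [3.8, -1.68, 0.3, 0, 0, -5.04], [4.3, -1.9, 0.3, 0, 0, -5.76]]}' | python3 nudge.py 0.06 60
echo '{"steps":[[0, 0, 0, 0, 0, -0.72], [0, 0, 0, 0, 0, -1.44], [0, 0, 0, 0, 0, -2.16], [0, 0, 0, 0, 0, -2.88], [0, 0, 0, 0, 0, -3.6], [0, 0, 0, 0, 0, -4.32], [0, 0, 0, 0, 0, -5.04], [0, 0, 0, 0, 0, -5.76]]}' | python3 nudge.py
python3 - <<'E'
from h import *
d,R=tool([0,0,0]);s=env.get_state();d=R.T@(np.array([.5877,-.1202,.115])-s["tcp_pos"]);yaw=np.arctan2(R[1,0],R[0,0])
print(s["clock"],s["tcp_pos"],s["joint_pos"],R.round(3),d,"rz",(yaw-(.4686+np.pi)+np.pi)%(2*np.pi)-np.pi)
E
```

```text
clock: 1.2
tcp_pos: [0.5553, -0.1584, 0.2194]
orientation: [-0.0, 0.584, 0.812, -0.0]
wrist_force: [1.5, -1.0, -0.6]
finger_gap: 0.0599
grip_force: 0.0
clock: 2.2
tcp_pos: [0.5543, -0.1603, 0.2198]
orientation: [-0.0, -0.096, 0.995, 0.0]
wrist_force: [-0.1, 0.4, 0.9]
finger_gap: 0.0601
grip_force: 0.0
2.2 [ 0.55433378 -0.16028635  0.2197542 ] [-4.20522971e-01  3.27334044e-01 -8.38997842e-03  1.23552571e+00
 -7.61156041e-05 -6.13660012e-01] [[-0.981 -0.192 -0.   ]
 [-0.192  0.981  0.   ]
 [ 0.     0.    -1.   ]] [-0.04048338  0.03291593  0.10474398] rz -0.27546290090774406
```

```bash
echo '{"steps":[[-0.2, 0.16, 0.1, 0, 0, -0.56], [-0.405, 0.33, 0.3, 0, 0, -1.1], [-0.405, 0.33, 0.4, 0, 0, -1.1], [-0.405, 0.33, 0.4, 0, 0, -1.1]]}' | python3 nudge.py
python3 - <<'E'
from h import *
d,R=tool([0,0,0]);s=env.get_state();d=R.T@(np.array([.5877,-.1202,.115])-s["tcp_pos"])
print(s["tcp_pos"],s["joint_pos"][5],d,np.degrees(np.arctan2(-R[1,0],-R[0,0])))
a=env.read_camera("top")["image"][150:280,310:450];b=env.read_camera("scene")["image"][110:240,130:270]
cv2.imwrite("pics/c2.png",cv2.resize(np.hstack([a,b])[:,:,::-1],(784,364),interpolation=2))
E
```

```text
clock: 2.7
tcp_pos: [0.5871, -0.1203, 0.1789]
orientation: [-0.001, -0.228, 0.974, 0.0]
wrist_force: [-0.2, -0.4, 0.8]
finger_gap: 0.0597
grip_force: 0.0
[ 0.58713324 -0.12033028  0.17889093] -0.7967123346773808 [-0.0007004  -0.00023057  0.06388932] 26.408170040439664
```

View pics/c2.png

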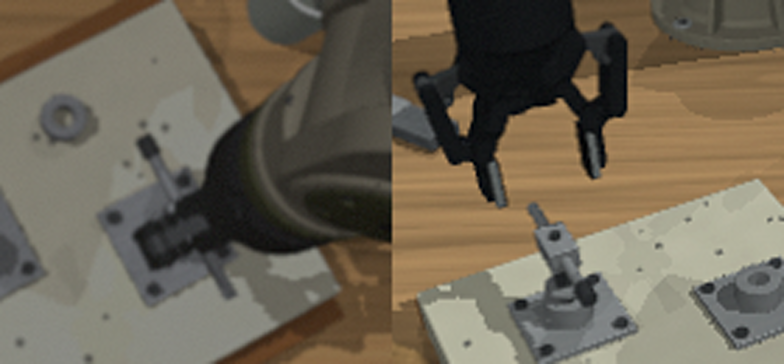

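The fingers straddle the hub across the bar: the hub is at crop pixel (555,240) and the fingers are at (497,185) and (595,155). I'll go down and grip.

To row units: 0.064 m is 0.64, 0.055 m is 0.55.

```bash
echo '{"steps":[[0, 0, 0.3, 0, 0, 0], [0, 0, 0.55, 0, 0, 0], [0, 0, 0.64, 0, 0, 0], [0, 0, 0.64, 0, 0, 0]]}' | python3 nudge.py
echo '{"steps":[[0, 0, 0, 0, 0, 0], [0, 0, 0, 0, 0, 0], [0, 0, 0, 0, 0, 0], [0, 0, 0, 0, 0, 0], [0, 0, 0, 0, 0, 0], [0, 0, 0, 0, 0, 0]]}' | python3 nudge.py 0 80
python3 - <<'E'
from h import *
s=env.get_state();print(s["tcp_pos"],s["joint_pos"],s["wrist_force"],s["ft_torque"])
E
```

```text
clock: 3.3
tcp_pos: [0.588, -0.1208, 0.1163]
orientation: [-0.0, -0.229, 0.974, -0.0]
wrist_force: [-0.6, -0.2, -0.7]
finger_gap: 0.0602
grip_force: 0.0
clock: 4.05
tcp_pos: [0.5889, -0.1208, 0.1173]
orientation: [0.001, -0.229, 0.973, -0.001]
wrist_force: [0.0, -1.3, 6.8]
finger_gap: 0.0205
grip_force: 80.1
[ 0.58888026 -0.12082116  0.11725056] [-3.35622979e-01  4.29783757e-01 -1.16665321e-01  1.02194838e+00
 -4.54258260e-04 -7.97767880e-01] [ 0.00940202 -1.34847848  6.83153147] [-0.145261    0.16636762 -0.01878436]
```

To row units: 0.0014 m is 0.014, 0.0012 m is 0.012, 1.44 rad is 5.76.

```bash
echo '{"steps":[[0, 0, 0.002, 0, 0, 0.72], [0, 0, 0.003, 0, 0, 1.44], [0, 0, 0.005, 0, 0, 2.16], [0, 0, 0.007, 0, 0, 2.88], [0, 0, 0.009, 0, 0, 3.6], [0, 0, 0.01, 0, 0, 4.32], [0, 0, 0.012, 0, 0, 5.04], [0, 0, 0.014, 0, 0, 5.76]]}' | python3 nudge.py
python3 - <<'E'
from h import *
s=env.get_state();print(s["tcp_pos"],s["joint_pos"],s["wrist_force"],s["ft_torque"])
E
```

```text
clock: 5.05
tcp_pos: [0.5892, -0.12, 0.1159]
orientation: [0.001, 0.472, 0.882, 0.001]
wrist_force: [0.8, 2.1, 5.5]
finger_gap: 0.0203
grip_force: 80.2
[ 0.58923493 -0.11995582  0.11587875] [-0.33497221  0.43086594 -0.11859029  1.01872514  0.00148563  0.64811509] [0.82600379 2.08997715 5.51297856] [ 0.49553498 -0.16463858  0.05037577]
```

To row units: 0.0014 m is 0.014, 0.0012 m is 0.012, 1.44 rad is 5.76.

```bash
echo '{"steps":[[0, 0, 0.002, 0, 0, 0.72], [0, 0, 0.003, 0, 0, 1.44], [0, 0, 0.005, 0, 0, 2.16], [0, 0, 0.007, 0, 0, 2.88], [0, 0, 0.009, 0, 0, 3.6], [0, 0, 0.01, 0, 0, 4.32], [0, 0, 0.012, 0, 0, 5.04], [0, 0, 0.014, 0, 0, 5.76]]}' | python3 nudge.py
python3 - <<'E'
from h import *
s=env.get_state();print(s["tcp_pos"],s["joint_pos"],s["wrist_force"],s["ft_torque"])
E
echo '{"steps":[[0, 0, 0.001, 0, 0, 0.48], [0, 0, 0.001, 0, 0, 0.48]]}' | python3 nudge.py
python3 - <<'E'
from h import *
s=env.get_state();print(s["joint_pos"][5],s["ft_torque"])
a=env.read_camera("top")["image"][150:280,310:450];b=env.read_camera("scene")["image"][110:240,130:270]
cv2.imwrite("pics/c3.png",cv2.resize(np.hstack([a,b])[:,:,::-1],(784,364),interpolation=2))
E
```

```text
clock: 6.05
tcp_pos: [0.5902, -0.1202, 0.1146]
orientation: [0.001, 0.936, 0.352, 0.002]
wrist_force: [2.1, 0.8, 3.6]
finger_gap: 0.0208
grip_force: 80.0
[ 0.59016685 -0.12016455  0.11460541] [-3.34805665e-01  4.32186325e-01 -1.19888022e-01  1.01426458e+00
  1.52054901e-03  2.08764372e+00] [2.11137271 0.77332138 3.59384663] [ 0.2457332  -0.62356319  0.22496746]
clock: 6.3
tcp_pos: [0.5901, -0.1203, 0.1144]
orientation: [0.001, 0.954, 0.298, 0.002]
wrist_force: [4.2, 1.1, 4.1]
finger_gap: 0.0207
grip_force: 80.1
2.2008265795493314 [ 0.41758938 -0.93631798  0.05711007]
```

View pics/c3.png

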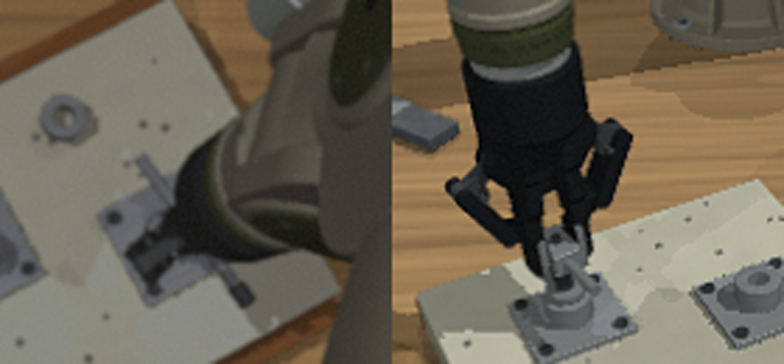

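The sleeve is now at lower right (242,292), so the wrench has followed the grip by about 170°. Next I'll turn it back.

To row units: -0.0014 m is -0.014, -0.0012 m is -0.012, -1.44 rad is -5.76.

```bash
echo '{"steps":[[0, 0, -0.002, 0, 0, -0.72], [0, 0, -0.003, 0, 0, -1.44], [0, 0, -0.005, 0, 0, -2.16], [0, 0, -0.007, 0, 0, -2.88], [0, 0, -0.009, 0, 0, -3.6], [0, 0, -0.01, 0, 0, -4.32], [0, 0, -0.012, 0, 0, -5.04], [0, 0, -0.014, 0, 0, -5.76]]}' | python3 nudge.py
echo '{"steps":[[0, 0, 0, 0, 0, 0], [0, 0, 0, 0, 0, 0], [0, 0, 0, 0, 0, 0]]}' | python3 nudge.py
python3 - <<'E'
from h import *
s=env.get_state();print(s["tcp_pos"],s["joint_pos"],s["wrist_force"],s["ft_torque"])
E
echo '{"steps":[[0, 0, 0, 0, 0, 0], [0, 0, 0, 0, 0, 0], [0, 0, 0, 0, 0, 0], [0, 0, 0, 0, 0, 0]]}' | python3 nudge.py 0.06
echo '{"steps":[[0, 0, -0.2, 0, 0, 0], [0, 0, -0.45, 0, 0, 0], [0, 0, -0.45, 0, 0, 0]]}' | python3 nudge.py
echo '{"steps":[[0, 0, 0, 0, 0, -0.72], [0, 0, 0, 0, 0, -1.44], [0, 0, 0, 0, 0, -2.16], [0, 0, 0, 0, 0, -2.88], [0, 0, 0, 0, 0, -3.6], [0, 0, 0, 0, 0, -4.32], [0, 0, 0, 0, 0, -5.04], [0, 0, 0, 0, 0, -5.76]]}' | python3 nudge.py
echo '{"steps":[[0, 0, 0, 0, 0, -0.72], [0, 0, 0, 0, 0, -1.44], [0, 0, 0, 0, 0, -2.16], [0, 0, 0, 0, 0, -2.88], [0, 0, 0, 0, 0, -3.6], [0, 0, 0, 0, 0, -4.32], [0, 0, 0, 0, 0, -5.04], [0, 0, 0, 0, 0, -5.76]]}' | python3 nudge.py
echo '{"steps":[[0, 0, 0, 0, 0, -0.72], [0, 0, 0, 0, 0, -1.04], [0, 0, 0, 0, 0, -1.04], [0, 0, 0, 0, 0, -1.04]]}' | python3 nudge.py
python3 - <<'E'
from h import *
s=env.get_state();print(s["tcp_pos"],s["joint_pos"],s["wrist_force"],s["ft_torque"])
E
```

```text
clock: 7.4
tcp_pos: [0.5892, -0.1199, 0.1157]
orientation: [0.001, 0.518, 0.855, 0.001]
wrist_force: [1.5, 2.2, 7.2]
finger_gap: 0.0202
grip_force: 80.4
clock: 7.78
tcp_pos: [0.5893, -0.12, 0.1157]
orientation: [0.001, 0.52, 0.854, 0.001]
wrist_force: [3.0, 2.5, 7.3]
finger_gap: 0.0207
grip_force: 80.4
[ 0.58927558 -0.11995724  0.11574619] [-0.33496991  0.43101231 -0.11871073  1.01842394  0.00152349  0.75982556] [2.97154507 2.54283362 7.30824572] [ 0.57142598 -0.53333361  0.01075806]
clock: 8.28
tcp_pos: [0.5878, -0.1204, 0.1141]
orientation: [-0.0, 0.522, 0.853, -0.0]
wrist_force: [-0.8, -0.3, -0.2]
finger_gap: 0.0603
grip_force: 0.0
clock: 8.65
tcp_pos: [0.5894, -0.1209, 0.1615]
orientation: [0.002, 0.522, 0.853, 0.0]
wrist_force: [0.2, -1.0, -0.1]
finger_gap: 0.0598
grip_force: 0.0
clock: 9.65
tcp_pos: [0.5875, -0.1202, 0.1582]
orientation: [-0.001, -0.173, 0.985, 0.0]
wrist_force: [-0.4, -0.0, -0.5]
finger_gap: 0.06
grip_force: 0.0
clock: 10.65
tcp_pos: [0.5875, -0.1202, 0.1581]
orientation: [0.0, 0.78, -0.626, -0.001]
wrist_force: [-1.1, -0.2, -0.0]
finger_gap: 0.0601
grip_force: 0.0
clock: 11.15
tcp_pos: [0.5878, -0.1203, 0.1588]
orientation: [0.0, 0.852, -0.523, -0.0]
wrist_force: [0.2, -0.0, 0.1]
finger_gap: 0.0598
grip_force: 0.0
[ 0.58783631 -0.12033006  0.15882791] [-3.35586948e-01  4.01511133e-01 -5.25208362e-02  1.11761734e+00
 -1.04584097e-04 -2.37642449e+00] [ 0.23572769 -0.01897721  0.07084319] [0.01118036 0.04937164 0.02019454]
```

```bash
echo '{"steps":[[0, 0, 0.25, 0, 0, 0], [0, 0, 0.43, 0, 0, 0], [0, 0, 0.43, 0, 0, 0], [0, 0, 0.43, 0, 0, 0]]}' | python3 nudge.py
echo '{"steps":[[0, 0, 0, 0, 0, 0], [0, 0, 0, 0, 0, 0], [0, 0, 0, 0, 0, 0], [0, 0, 0, 0, 0, 0], [0, 0, 0, 0, 0, 0], [0, 0, 0, 0, 0, 0]]}' | python3 nudge.py 0 80
echo '{"steps":[[0, 0, 0.002, 0, 0, 0.72], [0, 0, 0.003, 0, 0, 1.44], [0, 0, 0.005, 0, 0, 2.16], [0, 0, 0.007, 0, 0, 2.88], [0, 0, 0.009, 0, 0, 3.6], [0, 0, 0.01, 0, 0, 4.32], [0, 0, 0.012, 0, 0, 5.04], [0, 0, 0.014, 0, 0, 5.76]]}' | python3 nudge.py
python3 - <<'E'
from h import *
s=env.get_state();print(s["joint_pos"][5],s["wrist_force"],s["ft_torque"])
E
echo '{"steps":[[0, 0, 0.002, 0, 0, 0.72], [0, 0, 0.003, 0, 0, 1.44], [0, 0, 0.005, 0, 0, 2.16], [0, 0, 0.007, 0, 0, 2.88], [0, 0, 0.009, 0, 0, 3.6], [0, 0, 0.01, 0, 0, 4.32], [0, 0, 0.012, 0, 0, 5.04], [0, 0, 0.014, 0, 0, 5.76]]}' | python3 nudge.py
echo '{"steps":[[0, 0, 0.001, 0, 0, 0.24]]}' | python3 nudge.py
python3 - <<'E'
from h import *
s=env.get_state();print(s["tcp_pos"],s["joint_pos"][5],s["wrist_force"],s["ft_torque"])
a=env.read_camera("top")["image"][150:280,310:450];b=env.read_camera("scene")["image"][110:240,130:270]
cv2.imwrite("pics/c4.png",cv2.resize(np.hstack([a,b])[:,:,::-1],(784,364),interpolation=2))
E
```

```text
clock: 11.65
tcp_pos: [0.5884, -0.1205, 0.1171]
orientation: [-0.0, 0.853, -0.523, 0.0]
wrist_force: [-0.4, 0.2, -0.1]
finger_gap: 0.06
grip_force: 0.0
clock: 12.4
tcp_pos: [0.589, -0.1204, 0.1174]
orientation: [-0.0, 0.853, -0.522, 0.001]
wrist_force: [1.7, 1.9, 6.2]
finger_gap: 0.0203
grip_force: 80.0
clock: 13.4
tcp_pos: [0.5896, -0.1201, 0.1161]
orientation: [0.002, -0.294, 0.956, -0.0]
wrist_force: [2.8, 1.8, 4.6]
finger_gap: 0.0204
grip_force: 79.9
-0.9319034844501659 [2.84058989 1.75190545 4.62588097] [ 0.6037367  -0.6948232   0.14117779]
clock: 14.4
tcp_pos: [0.5901, -0.1207, 0.1148]
orientation: [0.002, 0.409, 0.912, 0.0]
wrist_force: [4.2, 0.0, 4.2]
finger_gap: 0.0205
grip_force: 79.8
clock: 14.52
tcp_pos: [0.5901, -0.1208, 0.1147]
orientation: [0.002, 0.435, 0.9, 0.001]
wrist_force: [3.7, 2.1, 4.5]
finger_gap: 0.0208
grip_force: 79.8
[ 0.59008142 -0.12076504  0.11471679] 0.5647377531967064 [3.66637724 2.12196735 4.4847321 ] [ 0.21536234 -0.86557246  0.2825633 ]
```

View pics/c4.png

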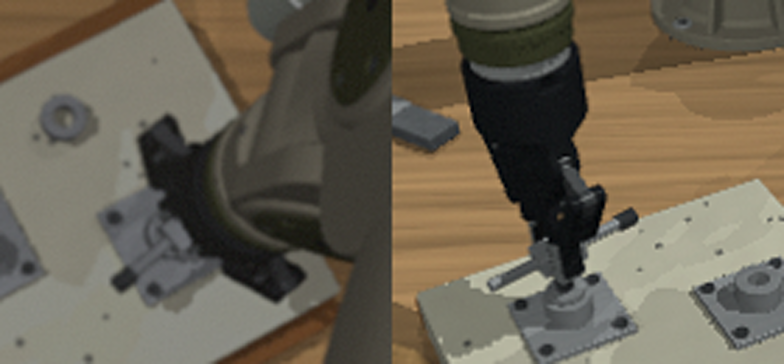

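Sleeve is at lower left (122,280), about 129°, as expected. Next I'll back off and then clear in two smaller bites.

To row units: -0.0014 m is -0.014, -0.0012 m is -0.012, -1.44 rad is -5.76.

```bash
echo '{"steps":[[0, 0, -0.002, 0, 0, -0.72], [0, 0, -0.003, 0, 0, -1.44], [0, 0, -0.005, 0, 0, -2.16], [0, 0, -0.007, 0, 0, -2.88], [0, 0, -0.009, 0, 0, -3.6], [0, 0, -0.01, 0, 0, -4.32], [0, 0, -0.012, 0, 0, -5.04], [0, 0, -0.014, 0, 0, -5.76]]}' | python3 nudge.py
echo '{"steps":[[0, 0, 0, 0, 0, 0], [0, 0, 0, 0, 0, 0], [0, 0, 0, 0, 0, 0]]}' | python3 nudge.py
echo '{"steps":[[0, 0, 0.002, 0, 0, 0.72], [0, 0, 0.003, 0, 0, 1.44], [0, 0, 0.005, 0, 0, 2.16], [0, 0, 0.007, 0, 0, 2.88], [0, 0, 0.009, 0, 0, 3.6], [0, 0, 0.01, 0, 0, 4.32], [0, 0, 0.012, 0, 0, 5.04], [0, 0, 0.014, 0, 0, 5.76]]}' | python3 nudge.py
echo '{"steps":[[0, 0, 0.002, 0, 0, 0.72], [0, 0, 0.003, 0, 0, 1.44], [0, 0, 0.005, 0, 0, 2.16], [0, 0, 0.007, 0, 0, 2.88], [0, 0, 0.008, 0, 0, 3.44]]}' | python3 nudge.py
python3 - <<'E'
from h import *
s=env.get_state();print(s["tcp_pos"],s["joint_pos"][5],s["wrist_force"],s["ft_torque"])
E
echo '{"steps":[[0, 0, -0.002, 0, 0, -0.72], [0, 0, -0.003, 0, 0, -1.44], [0, 0, -0.005, 0, 0, -2.16], [0, 0, -0.007, 0, 0, -2.88], [0, 0, -0.009, 0, 0, -3.6], [0, 0, -0.01, 0, 0, -4.32], [0, 0, -0.012, 0, 0, -5.04], [0, 0, -0.014, 0, 0, -5.76]]}' | python3 nudge.py
echo '{"steps":[[0, 0, 0, 0, 0, 0], [0, 0, 0, 0, 0, 0], [0, 0, 0, 0, 0, 0]]}' | python3 nudge.py
echo '{"steps":[[0, 0, 0.002, 0, 0, 0.72], [0, 0, 0.003, 0, 0, 1.44], [0, 0, 0.005, 0, 0, 2.16], [0, 0, 0.007, 0, 0, 2.88], [0, 0, 0.009, 0, 0, 3.6], [0, 0, 0.01, 0, 0, 4.32], [0, 0, 0.012, 0, 0, 5.04], [0, 0, 0.014, 0, 0, 5.76]]}' | python3 nudge.py
python3 - <<'E'
from h import *
s=env.get_state();print(s["tcp_pos"],s["joint_pos"][5],s["wrist_force"],s["ft_torque"])
E
```

```text
clock: 15.62
tcp_pos: [0.5896, -0.1202, 0.116]
orientation: [0.002, -0.271, 0.962, -0.0]
wrist_force: [3.9, 2.9, 5.0]
finger_gap: 0.0205
grip_force: 79.9
clock: 16.0
tcp_pos: [0.5896, -0.1202, 0.1161]
orientation: [0.002, -0.269, 0.963, -0.0]
wrist_force: [4.5, 1.9, 5.5]
finger_gap: 0.0206
grip_force: 79.9
clock: 17.0
tcp_pos: [0.59, -0.1208, 0.1147]
orientation: [0.002, 0.436, 0.9, 0.001]
wrist_force: [4.9, 0.2, 4.4]
finger_gap: 0.0204
grip_force: 80.0
clock: 17.62
tcp_pos: [0.5897, -0.1211, 0.1139]
orientation: [0.002, 0.771, 0.637, 0.001]
wrist_force: [3.0, -0.1, 4.9]
finger_gap: 0.0206
grip_force: 79.9
[ 0.58972109 -0.12114316  0.11386008] 1.4253934189764554 [ 2.96294038 -0.12023239  4.90250103] [-0.15793127 -0.92520545  0.22170422]
clock: 18.62
tcp_pos: [0.59, -0.1205, 0.1153]
orientation: [0.002, 0.155, 0.988, 0.0]
wrist_force: [5.4, 1.1, 4.9]
finger_gap: 0.0206
grip_force: 79.8
clock: 19.0
tcp_pos: [0.59, -0.1205, 0.1152]
orientation: [0.002, 0.157, 0.988, 0.0]
wrist_force: [4.9, 1.9, 5.3]
finger_gap: 0.0204
grip_force: 79.8
clock: 20.0
tcp_pos: [0.5897, -0.1211, 0.1138]
orientation: [0.002, 0.772, 0.636, 0.001]
wrist_force: [4.8, 0.0, 5.0]
finger_gap: 0.0206
grip_force: 80.0
[ 0.58972417 -0.12114627  0.11382885] 1.4268670898961693 [4.80185422 0.04892601 5.01187992] [-0.07661071 -0.95125046  0.20278097]
```

```bash
cat > tq.py <<'E'
from h import *
s=env.get_state();print("T",s["tcp_pos"],s["joint_pos"][5],s["wrist_force"],s["ft_torque"][2],s["tau"][5])
E
echo '{"steps":[[0, 0, 0.002, 0, 0, 0.72], [0, 0, 0.003, 0, 0, 1.44], [0, 0, 0.005, 0, 0, 2.16], [0, 0, 0.006, 0, 0, 2.48]]}' | python3 nudge.py | head -1; python3 tq.py
echo '{"steps":[[0, 0, 0.001, 0, 0, 0.4], [0, 0, 0.001, 0, 0, 0.4]]}' | python3 nudge.py|head -1; python3 tq.py
echo '{"steps":[[0, 0, 0.001, 0, 0, 0.4], [0, 0, 0.001, 0, 0, 0.4]]}' | python3 nudge.py|head -1; python3 tq.py
```

```text
clock: 20.5
T [ 0.58936443 -0.12120109  0.11324912] 2.0439386743989854 [2.98308551 0.0144379  5.24145991] 0.2835821792408539 -0.17074104398488998
clock: 20.75
T [ 0.58929603 -0.12117326  0.11314682] 2.1415000705833327 [ 2.68254862 -0.05767156  5.94420741] 0.13211337200576997 0.36875504069030285
clock: 21.0
T [ 0.58924715 -0.12116429  0.113061  ] 2.241497724822463 [ 2.56128862 -0.67750084  5.63068335] 0.1160170832985242 0.3659722488373518
```

To row units: 0.0001 m is 0.001, 0.08 rad is 0.32.

```bash
echo '{"steps":[[0, 0, 0.001, 0, 0, 0.32], [0, 0, 0.001, 0, 0, 0.32]]}' | python3 nudge.py|head -1; python3 tq.py
echo '{"steps":[[0, 0, 0.001, 0, 0, 0.32], [0, 0, 0.001, 0, 0, 0.32]]}' | python3 nudge.py|head -1; python3 tq.py
echo '{"steps":[[0, 0, 0, 0, 0, 0.32], [0, 0, 0, 0, 0, 0.32]]}' | python3 nudge.py|head -1; python3 tq.py
```

```text
clock: 21.25
T [ 0.58920668 -0.12114084  0.11294333] 2.3212888455903253 [ 2.06517979 -0.38961301  7.40943491] 0.17478328082360525 0.33449627459049225
clock: 21.5
T [ 0.58917572 -0.12110517  0.11289441] 2.3999684826428966 [ 1.90902545 -0.81200003  6.99962147] 0.8060853410433032 0.9803534299135208
clock: 21.75
T [ 0.58907948 -0.12105084  0.1128585 ] 2.4783082029015695 [ 1.40247116 -0.98214836  6.97111046] 1.6093961902641276 1.788182482123375
```

The torque has climbed to 1.6 N m, so the tap is at the stop. I'll hold, ease back, release and lift.

To row units: -0.13 m is -1.3, -0.08 m is -0.8, -0.1 rad is -0.4.

```bash
echo '{"steps":[[0, 0, 0, 0, 0, 0], [0, 0, 0, 0, 0, 0], [0, 0, 0, 0, 0, 0]]}' | python3 nudge.py|head -1; python3 tq.py
echo '{"steps":[[0, 0, 0, 0, 0, -0.4], [0, 0, 0, 0, 0, -0.4]]}' | python3 nudge.py|head -1; python3 tq.py
echo '{"steps":[[0, 0, 0, 0, 0, 0], [0, 0, 0, 0, 0, 0], [0, 0, 0, 0, 0, 0], [0, 0, 0, 0, 0, 0]]}' | python3 nudge.py 0.06
echo '{"steps":[[0, 0, -0.3, 0, 0, 0], [0, 0, -0.8, 0, 0, 0], [0, 0, -1.3, 0, 0, 0]]}' | python3 nudge.py
echo '{"steps":[[0, 0, 0, 0, 0, 0.72], [0.2, -0.3, -0.3, 0, 0, 0.72], [0.2, -0.3, -0.3, 0, 0, 0.72], [0.2, -0.3, -0.3, 0, 0, 0.72]]}' | python3 nudge.py|head -2
python3 - <<'E'
from h import *
a=env.read_camera("top")["image"][150:280,310:450];b=env.read_camera("scene")["image"][150:280,130:270]
cv2.imwrite("pics/c5.png",cv2.resize(np.hstack([a,b])[:,:,::-1],(784,364),interpolation=2))
E
```

```text
clock: 22.12
T [ 0.5890935  -0.12102522  0.11287745] 2.477694353304006 [ 1.80836482 -1.95487433  6.74395908] 1.6071455919672553 1.5824435278773308
clock: 22.38
T [ 0.58919938 -0.12110382  0.11292569] 2.3790799587997817 [ 2.48889723 -0.99328267  6.12673697] 0.5867316580185087 0.32216811552643776
clock: 22.88
tcp_pos: [0.5877, -0.1204, 0.1114]
orientation: [-0.0, 0.978, 0.21, -0.0]
wrist_force: [-0.3, 1.1, -0.3]
finger_gap: 0.0601
grip_force: 0.0
clock: 23.25
tcp_pos: [0.5877, -0.1203, 0.2427]
orientation: [-0.0, 0.978, 0.21, -0.001]
wrist_force: [1.1, -0.2, 0.5]
finger_gap: 0.0596
grip_force: 0.0
clock: 23.75
tcp_pos: [0.5939, -0.0849, 0.2713]
```

View pics/c5.png

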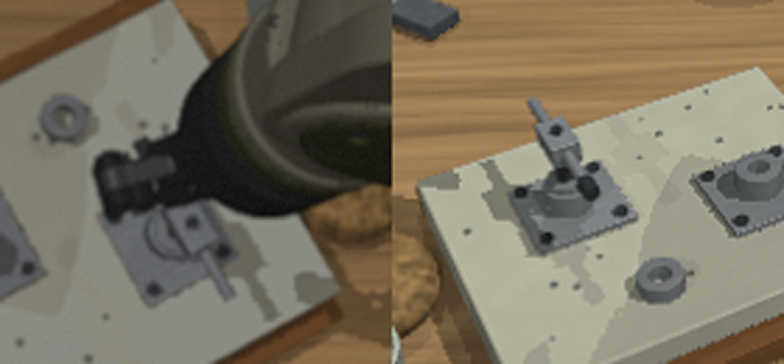

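The collar is down on the boss. The wrench is back near its starting angle, with the sleeve at (588,187) in the scene half, and the total of about 6.3 rad matches a stop at 6.28. The nut and stone are undisturbed and the gripper is clear.

```bash
python3 -c "
from workcell import env
print(env.hand_in())"
```

```text
the job is handed in; nothing more can be done
None
```

I cleared the thread to the stop in four forward bites with three turns back between them; torque rose to 1.6 N m at about 6.3 rad. I then released the wrench and handed in at about 24 s, without touching the objects around it; hand-in gave no verdict.

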